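# Testing the chasing bench's safety switch with a punch

## Robot

A 6-joint arm with a two-finger parallel gripper is mounted at the origin on the work surface. World frame = base frame: x ahead of the robot, y to its left, z up, the work surface at z = 0. Lengths are in m, angles in rad, forces in N, time in s.
With the tool pointing down it reaches from about 0.425 to 0.95 m from the base axis. Payload 3.5 kg.
Tool frame: the origin (TCP) lies at the very end of the fingers, on their centre line; the grasp point (between the pads) lies 19 mm behind it (ctrl.pinch_z is the distance from the TCP to the grasp point, in m); z points along the fingers, y is the line along which they close (so a half turn about z gives the same grasp; the last joint's range is limited). The gripper opens to 85 mm and grips with 20 to 120 N. Pads are 22 mm wide; open, the fingers measure 114 mm over their backs; the gripper's body (76 mm by 85 mm) begins 54 mm behind the grasp point. The pads swing forward as they close: fully open they stand 13 mm farther back than shut.
Start: joints at [-1.458, 0.286, 1.577, -0, 1.279, -0.15], TCP at [0.175, -0.652, 0.231] pointing down, gripper open.
Joint ranges: [-2.77, 2.77], [-0.9, 2.22], [0.21, 2.48], [-1.53, 4.67], [0.24, 2.81], [-2.84, 2.84]. Speed limits (rad/s): [2.79, 2.79, 3.14, 3.14, 3.14, 3.14].

## Interface

Orientations are given as a unit quaternion [x, y, z, w].
In Python, from plant import ctrl gives the robot as it stands. The module is installed in compiled form; this text tells all that it offers.
- The arm moves only by the shell command python3 -m crank 'ROWS' [OPENING] [FORCE]. ROWS is JSON, a list of rows, each a list of 6 numbers: the shift along the tool's x, y, z in cm, then the turn, a rotation vector about the tool's x, y, z in rad. In form: [[tx, ty, tz, rx, ry, rz], ...]. A call has 1 to 10 rows; each row is the pose to reach, as a shift and turn from the pose commanded when the call began, along the tool's axes at that moment; what a row does not reach only later rows make up. A row lasts 1/10 s, in which the tool goes at most 50 mm and 8.59 degrees, less where a joint would pass 70% of its speed; a pose out of reach is approached as far as the arm can. A call with a gripper value outside its range is refused whole. OPENING is the opening, from 0 (shut) to 1 (fully open), set as the call begins (- or left out, the last holds). The fingers move at their own pace and stop on an object; FORCE is the grip in N (left out, the last holds). Time passes only in rows, so rows that repeat a pose let the fingers close. It gives the time, the measured TCP pose, the force, the opening and the grip force at its end, in the units of the state.
- ctrl.get_state(): the state, without advancing time (a new reading comes with each control period).
- ctrl.read_camera(name): name is "side" or "top" or "wrist"; returns (picture, depth): 384x512x3 uint8, blue, green, red; 384x512 float32, m along the optical axis (not along the pixel's ray), 0 where there is no reading.
- ctrl.camera_info(name): a dict with "K" (3x3 intrinsics, pixels), "k1" (the pictures are not rectified: a ray, as slopes to the right and down, at radius r is drawn at 1 + k1 r^2 times it, then the intrinsics apply), "origin" and "orientation" of the camera in the world. Camera axes: x right, y down, z forward; pixel columns grow to the right and rows downward; lengths in m; the calibration is good to about 2 mm. A picture is of the moment at which its call begins: read the wrist's pose just before it. camera_info takes no time and is no camera call; for the wrist camera it gives the pose at the moment of the call.
- ctrl.sign_off(): hands the job in; it is judged then, once.
The state is a dict: "time": time; "qpos": joint angles; "dq": joint speeds; "joint_efforts": joint torques, N m; "eef_pos": TCP position; "tcp_rot": TCP orientation; "contact_force": force on the tool from outside, world axes, zero at the start; "wrist_torque": the same for the moment, N m; "opening": opening from 0.0 (shut) to 1.0 (fully open); "finger_force": force on a finger pad.
Only numpy, scipy, OpenCV 4.12 (cv2) and the standard library are available. Lean on these libraries where they do the work, as an engineer would, in place of code of your own. Each camera call takes 0.05 s, during which the arm holds its last target. There are 200 camera calls.

## Task

Do the safety test of the switch box on the metal chaser's bench: its green test button sits deep in the yellow-rimmed hole in the front, out of a finger's reach, so take the yellow T-headed punch from the rack and press the button with its narrow tip, without ramming it, until the red-balled lever trips and drops by itself all the way. Finish with the lever lifted back up and over until it rests fully home, and the yellow punch lying flat on the cork mat; leave the other tools and things where they are.

Things in the scene. Friction and masses are not known exactly. Their poses are not given: they have to be found in the camera images.
- breaker: the safety switch: an upright grey plastic box fixed to the bench, 120 deep (x) x 230 wide (y) x 115 high; origin at the centre of its underside, front face at x = -60 mm in its frame (faces the robot, -x), z up. The test hole is in the front near its -y end, the lever on top near its +y end
- test_hole (a point): centre of the mouth of the test hole: a square hole 20 x 20 mm with a yellow rim 4 mm proud of the front face, 70 mm above the bench, at (-64, -65, 70) mm in the breaker frame. A 10 mm yellow line on the box's top runs straight above the hole's axis. The hole runs level along the breaker's +x; the button's face is 38 mm in from this point.
- button_face (a point): centre of the face of the green test button (18 mm square) inside the hole; moves along the breaker's +x when pressed
- test_button (a joint): button travel in m: 0 = out, 0.008 = fully pressed; spring, 2 N to start and about 6 N fully down; the lever trips at about 5 to 6 mm
- trip_lever (a joint): lever angle in rad: 0 = home (leans back 0.2 rad from upright, away from the robot, and rests there by its own weight), 1.55 = dropped (sticks out to the front, over the front face, nearly level). It is loose: it balances upright at 0.2 and falls by its weight either side; lifting it needs about 1 N. The fall takes about 1 s
- lever_ball (a point): centre of the lever's red ball, 26 mm diameter, 95 mm from the pivot on an 8 mm steel rod
- lever_pivot (a point): the lever's pivot, fixed on the breaker's top at (-35, 65, 129) mm in its frame; the axis is the breaker's y, the ball swings in its x-z plane
- rack: wooden punch rack fixed to the bench: three level pigeonholes side by side along its y, 62 mm apart, each 42 wide x 19 high, floor 39 mm above the bench, roof top 66 mm above the bench; 120 deep x 206 wide. Its front, where the punches stick out about 50 mm, is at x = -55 mm and faces its -x. Each of the three punches lies in a pigeonhole, tip outwards, which one is where varies
- rack_front (a point): point on the rack's front plane, at the middle pigeonhole, 45 mm above the bench
- yellow_punch: yellow T-headed punch, 150 long: a 10 x 10 mm square shank with a bare steel tip end, and at the other end a flat crossbar head 12 long x 34 wide x 10 high that does not go through the test hole. Origin at the centre of its underside; its x axis points from tip (x = -75 mm) to head (x = +75 mm), y along the crossbar, z up as it lies. 110 g (varies)
- punch_tip (a point): centre of the tip's end face, at (-75, 0, 5) mm in the punch frame
- punch_head (a point): centre of the head's end face, at (75, 0, 5) mm in the punch frame
- cork_mat: cork mat fixed flat on the bench, 180 (x) x 190 (y) x 4 mm; origin at the centre of its underside. For laying tools down
- steel_punch: plain steel punch, 150 long, 14 mm square, in another pigeonhole; to be left alone
- dark_punch: dark steel punch with a copper-coloured head, 150 long, 14 x 12 mm, in another pigeonhole; to be left alone
- hammer: chasing hammer lying on the bench; to be left alone
- tool_cup: terracotta cup, 72 mm wide, 90 high; to be left alone
- silver_boss: domed silvery disc, 70 mm wide, 13 high; to be left alone
- polish_jar: amber jar, 60 mm wide, 80 high; to be left alone

How it is judged:
On the way, in this order (a step that is already met when the one before it is completed fails the run):
1. the test button, pressed with the yellow punch, trips the lever while the robot itself does not touch the safety switch (value of joint test_button above 0.003 m and value of joint trip_lever above 0.2 rad and contact force between yellow_punch and breaker above 0.5 N and contact force between each of the fingers, the arm and breaker below 0.2 N), for 0.02 s.
2. the lever has dropped all the way, not touched by the robot (value of joint trip_lever above 1.4 rad and contact force between each of the fingers, the arm and breaker below 0.2 N), for 0.1 s.
At the end, for the whole second after the job is handed in: The lever is back home (within 0.06 rad) and at rest, the button is out (within 2 mm), and the yellow punch lies flat on the cork mat (both ends below 20 mm above the bench, its middle over the mat), released and at rest (value of joint trip_lever below 0.06 rad and velocity of joint trip_lever below 0.05 rad/s and value of joint test_button below 0.002 m and x of yellow_punch in the frame of cork_mat between -0.09 and 0.09 m and y of yellow_punch in the frame of cork_mat between -0.095 and 0.095 m and height (world z) of each of punch_tip, punch_head below 0.02 m and linear speed of yellow_punch below 0.02 m/s); the robot touches nothing.
It fails at once if another tool or thing on the bench was moved (more than 40 mm) (distance of any of steel_punch, dark_punch, hammer, tool_cup, silver_boss, polish_jar from where it was at the start of the episode above 0.04 m).
It fails at once if the safety switch was rammed with the punch (over 30 N) (contact force between yellow_punch and breaker above 30 N).
It also fails if it takes over 72 s, if anything falls off the work surface, if the arm or the gripper's body presses on something with over 40 N, if the wrist force passes 120 N, or if a joint passes its speed limit or range.

## Working session

There is one attempt and no reset: what is moved stays moved. The work goes in short steps, Python scripts to look and compute and a shell command to move; the robot and the scene stay as the last step left them, time stands still between calls to the robot, and variables do not carry over. Pictures are saved under pics/ and viewed, at most 11 in all, crops included, and the job is handed in when it is done.

```bash
mkdir -p pics; cat > h.py <<'E'
import numpy as np, cv2
from plant import ctrl
from scipy.spatial.transform import Rotation as R
def snap(n):
    i=ctrl.camera_info(n); p,d=ctrl.read_camera(n); return i,p,d
def ray(i,u,v):
    K=np.array(i["K"]); x=np.array([(u-K[0,2])/K[0,0],(v-K[1,2])/K[1,1]]); 
    s=x.copy()
    for _ in range(20): s=x/(1+i["k1"]*(s@s))
    return Rm(i)@np.array([s[0],s[1],1.0])
def Rm(i):
    o=np.array(i["orientation"],float)
    return o if o.shape==(3,3) else R.from_quat(o).as_matrix()
def onplane(i,u,v,z):
    r=ray(i,u,v); o=np.array(i["origin"]); return o+r*(z-o[2])/r[2]
def atdepth(i,d,u,v): return np.array(i["origin"])+ray(i,u,v)*d[int(v),int(u)]
def delta(p):  # world vector from TCP to p expressed in tool axes, cm
    s=ctrl.get_state(); return R.from_quat(s["tcp_rot"]).inv().apply(np.array(p)-s["eef_pos"])*100
E
python3 - <<'E'
from h import *
for n in("top","side"):
    i,p,d=snap(n); print(n,i); cv2.imwrite(f"pics/{n}.png",cv2.resize(p,(800,600))); np.savez(f"{n}.npz",p=p,d=d)
print(ctrl.get_state())
E
```

```text
top {'K': array([[421.34495234,   0.        , 251.92505647],
       [  0.        , 421.34495234, 183.47169665],
       [  0.        ,   0.        ,   1.        ]]), 'k1': 0.012754190379230822, 'origin': array([ 0.44119526, -0.03529804,  1.3473951 ]), 'orientation': array([-0.70328033,  0.70980599, -0.02208979,  0.03292835])}
side {'K': array([[361.15040434,   0.        , 254.08627322],
       [  0.        , 361.15040434, 194.37797065],
       [  0.        ,   0.        ,   1.        ]]), 'k1': -0.05833629747847005, 'origin': array([-0.02749186,  0.57925425,  1.05880918]), 'orientation': array([-0.34755462,  0.86455241, -0.33901601,  0.12970373])}
{'time': 0.1, 'qpos': array([-1.45801657e+00,  2.87107146e-01,  1.57801714e+00, -5.55633018e-06,
        1.27860176e+00, -1.49992983e-01]), 'dq': array([ 5.99159233e-04, -5.48343045e-04, -2.00600037e-03,  3.37084979e-04,
       -4.08814450e-04,  6.21756204e-05]), 'joint_efforts': array([ 1.64702335e-03, -4.07293904e+01, -2.93697739e+01, -5.17254148e-05,
        3.43678003e-03,  4.82065332e-06]), 'eef_pos': array([ 0.17530231, -0.65122993,  0.23007274]), 'tcp_rot': array([ 9.91380551e-01,  1.31009412e-01,  1.71873149e-05, -1.06655844e-03]), 'contact_force': array([-0.74757748,  0.31254092,  0.11312897]), 'wrist_torque': array([ 0.00531868, -0.05597355,  0.0357024 ]), 'finger_force': 0.0, 'opening': 1.0005846414791506}
```

View pics/top.png

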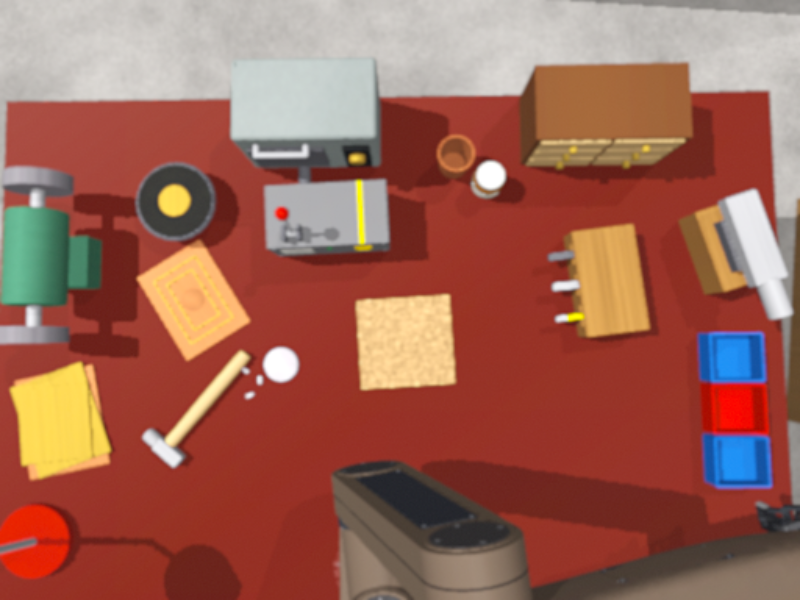

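View pics/side.png

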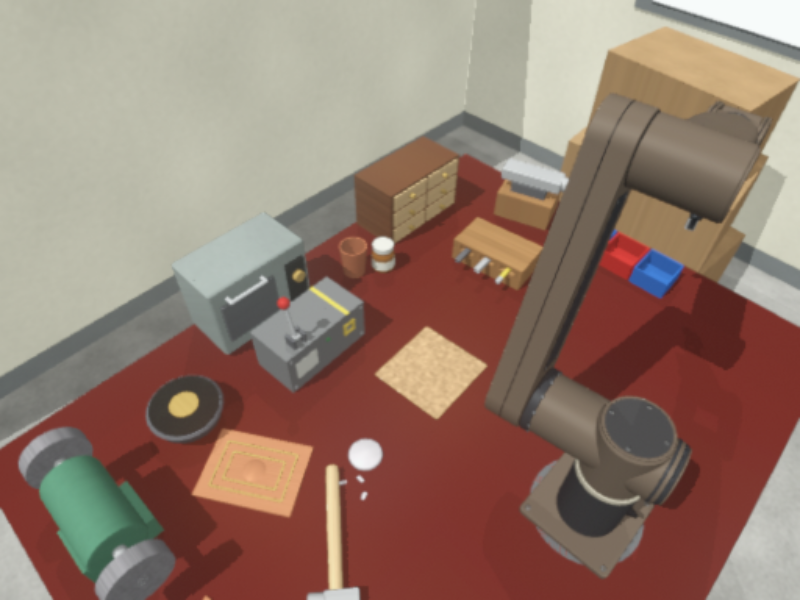

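The top view (800 px scale) shows the breaker at about (327,215), with its yellow line at (361,213) and the red ball at (282,213). The cork mat is at (405,341). The rack is at (610,280) with its front facing left (+y), and the yellow punch sticks out at (570,318). The side view agrees with this.

```bash
cat > m.py <<'E'
from h import *
f=np.load("top.npz");p,d=f["p"],f["d"];i=ctrl.camera_info("top")
K=np.array(i["K"]);D=np.array([i["k1"],0,0,0,0])
vv,uu=np.mgrid[0:384,0:512]
n=cv2.undistortPoints(np.stack([uu,vv],-1).reshape(-1,1,2).astype(np.float32),K,D).reshape(384,512,2)
W=np.concatenate([n,np.ones((384,512,1))],-1)*d[...,None]@Rm(i).T+i["origin"]
hsv=cv2.cvtColor(p,cv2.COLOR_BGR2HSV)
def box(u0,v0,u1,v1): 
    s=.64;m=np.zeros(d.shape,bool);m[int(v0*s):int(v1*s),int(u0*s):int(u1*s)]=1;return m
def rect(name,m):
    r=cv2.minAreaRect(W[m][:,:2].astype(np.float32)); print(name,m.sum(),np.round(r[0],4),np.round(r[1],4),r[2],"z",np.median(W[m][:,2]))
Z=W[...,2];H,S,V=hsv[...,0],hsv[...,1],hsv[...,2]
rect("breaker",box(255,170,400,260)&(Z>.105)&(Z<.122))
rect("line",box(340,170,380,243)&(H>20)&(H<35)&(S>130)&(Z>.1))
rect("mat",box(330,280,480,400)&(H>8)&(H<30)&(S<170)&(V>120)&(Z<.03))
rect("rack",box(540,215,670,345)&(Z>.056)&(Z<.076))
rect("ball",box(265,200,300,225)&((H<8)|(H>172))&(S>150)&(Z>.15))
rect("punchY",box(545,308,584,328)&(Z>.03)&(Z<.058))
rect("yellow",box(545,308,590,328)&(H>20)&(H<35)&(S>130))
rect("cabinet",box(225,50,385,175)&(Z>.15))
E
python3 m.py
```

```text
breaker 2922 [0.6781 0.1127] [0.1209 0.2309] 2.487445592880249 z 0.11462288743339566
line 114 [0.6827 0.0463] [0.1158 0.0087] 2.69036602973938 z 0.11493736755772477
mat 3625 [ 0.4349 -0.0368] [0.1862 0.1986] 3.0403854846954346 z 0.0033618401832367084
rack 2727 [ 0.5492 -0.4187] [0.206  0.1585] 6.582291603088379 z 0.06533784571025603
ball 48 [0.6572 0.1753] [0.0188 0.0185] 87.27391815185547 z 0.2315902390417227
punchY 69 [ 0.4851 -0.3632] [0.0555 0.0329] 79.68492126464844 z 0.04741423098390096
yellow 56 [ 0.4822 -0.3728] [0.0297 0.0162] 89.67867279052734 z 0.04591369175834825
cabinet 5640 [0.6902 0.1239] [0.5262 0.2693] 5.495996475219727 z 0.20904352364982792
```

```bash
cat >> h.py <<'E'
def row(p,yaw):  # tool pointing down, tool y axis at world angle yaw (deg)
    s=ctrl.get_state(); a=np.radians(yaw)
    y=np.array([np.cos(a),np.sin(a),0]); z=np.array([0,0,-1.]); M=R.from_matrix(np.stack([np.cross(y,z),y,z],1))
    r=(R.from_quat(s["tcp_rot"]).inv()*M).as_rotvec(); print("row",np.round(delta(p),2),np.round(r,4),"t",s["time"],"pos",np.round(s["eef_pos"],4),"q",np.round(s["qpos"],2))
E
python3 -c "
from h import *
row([.485,-.34,.2],6.6)"
```

```text
row [ 37.99 -22.     3.07] [-0.0015 -0.0018 -1.4232] t 0.1 pos [ 0.1753 -0.6512  0.2301] q [-1.46  0.29  1.58 -0.    1.28 -0.15]
```

```bash
python3 -m crank '[[38,-22,3,0,0,-1.423],[38,-22,3,0,0,-1.423],[38,-22,3,0,0,-1.423],[38,-22,3,0,0,-1.423],[38,-22,3,0,0,-1.423],[38,-22,3,0,0,-1.423],[38,-22,3,0,0,-1.423],[38,-22,3,0,0,-1.423],[38,-22,3,0,0,-1.423],[38,-22,3,0,0,-1.423]]' 0.5 60
python3 -m crank '[[0,0,0,0,0,0],[0,0,0,0,0,0],[0,0,0,0,0,0]]'
python3 - <<'E'
from h import *
row([.485,-.34,.2],6.6)
i,p,d=snap("wrist"); print(i["origin"],Rm(i)); np.savez("w1.npz",p=p,d=d,o=i["origin"],q=i["orientation"]); cv2.imwrite("pics/w1.png",p)
E
```

```text
time: 1.1
eef_pos: [0.4875, -0.3364, 0.2002]
tcp_rot: [0.662, 0.75, 0.001, -0.001]
contact_force: [0.0, -0.6, -0.3]
opening: 0.5
finger_force: 0.0
time: 1.4
eef_pos: [0.4846, -0.3413, 0.2012]
tcp_rot: [0.666, 0.746, -0.0, -0.0]
contact_force: [-0.5, -1.0, -0.3]
opening: 0.5
finger_force: 0.0
row [0.12 0.06 0.12] [-0.0002 -0.0001 -0.0026] t 1.4 pos [ 0.4846 -0.3413  0.2012] q [-0.78  0.13  1.81 -0.    1.2  -0.9 ]
[ 0.47725992 -0.26763059  0.34379601] [[ 9.93592824e-01  1.08265946e-01  3.24312235e-02]
 [ 1.13018992e-01 -9.51597246e-01 -2.85813558e-01]
 [-8.24122588e-05  2.87647644e-01 -9.57736303e-01]]
```

View pics/w1.png

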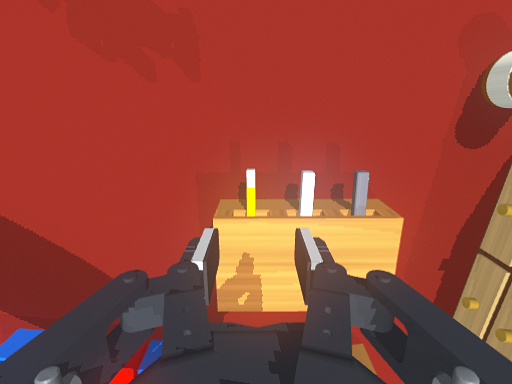

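The wrist view shows the yellow punch from its tip at about (251,170) to the rack front at (251,216). The two other punches are at (307,195) and (361,195).

```bash
python3 - <<'E'
from h import *
f=np.load("w1.npz");p,d=f["p"],f["d"];i=dict(ctrl.camera_info("wrist"));i["origin"]=f["o"];i["orientation"]=f["q"]
h=cv2.cvtColor(p,cv2.COLOR_BGR2HSV).astype(int)
for v in range(164,220,3):
    r=h[v,235:268]; m=np.where(~(((r[:,0]<8)|(r[:,0]>172))&(r[:,1]>120)))[0]
    if len(m): u=235+m.mean(); print(v,m.min()+235,m.max()+235,np.round(onplane(i,u,v,.049),4),d[v,int(u)], h[v,int(u)],np.round(atdepth(i,d,u,v),3))
E
```

```text
170 246 255 [ 0.4782 -0.3339  0.049 ] 0.30169818 [  0   0 255] [ 0.478 -0.334  0.049]
173 246 255 [ 0.4786 -0.3372  0.049 ] 0.30110097 [ 90   1 255] [ 0.479 -0.337  0.05 ]
176 246 255 [ 0.479  -0.3406  0.049 ] 0.303214 [ 90   1 255] [ 0.479 -0.341  0.049]
179 246 255 [ 0.4793 -0.3439  0.049 ] 0.30461028 [ 90   1 255] [ 0.479 -0.344  0.049]
182 241 255 [ 0.4787 -0.3474  0.049 ] 0.30493143 [  0   0 255] [ 0.479 -0.347  0.049]
185 240 255 [ 0.4768 -0.3511  0.049 ] 0.3060681 [  0   0 255] [ 0.477 -0.351  0.049]
188 239 255 [ 0.4769 -0.3546  0.049 ] 0.3074803 [ 30 255 255] [ 0.477 -0.355  0.049]
191 239 255 [ 0.4771 -0.3581  0.049 ] 0.3076344 [ 30 255 255] [ 0.477 -0.358  0.05 ]
194 238 255 [ 0.4768 -0.3616  0.049 ] 0.36105937 [ 20 212 196] [ 0.477 -0.377 -0.   ]
197 239 255 [ 0.4778 -0.3651  0.049 ] 0.3109847 [ 30 255 255] [ 0.478 -0.365  0.048]
200 235 267 [ 0.4825 -0.3681  0.049 ] 0.3103894 [ 30 255 255] [ 0.482 -0.368  0.05 ]
203 235 267 [ 0.4829 -0.3716  0.049 ] 0.31109217 [ 30 255 255] [ 0.483 -0.371  0.05 ]
206 235 267 [ 0.4832 -0.3752  0.049 ] 0.31276393 [ 30 255 255] [ 0.483 -0.375  0.049]
209 235 267 [ 0.4836 -0.3788  0.049 ] 0.31486297 [ 30 255 255] [ 0.484 -0.379  0.048]
212 235 267 [ 0.484  -0.3824  0.049 ] 0.31538525 [ 30 255 255] [ 0.484 -0.382  0.049]
215 235 267 [ 0.4844 -0.3861  0.049 ] 0.31628734 [ 30 255 255] [ 0.484 -0.386  0.049]
218 235 267 [ 0.4848 -0.3897  0.049 ] 0.29788327 [ 16 166 220] [ 0.484 -0.382  0.067]
```

```bash
python3 -c "
from h import *
row([.4815,-.364,.025],6.6)"
```

```text
row [-2.21 -0.55 17.62] [-0.0001 -0.0001 -0.0026] t 1.45 pos [ 0.4846 -0.3414  0.2013] q [-0.78  0.13  1.81 -0.    1.2  -0.9 ]
```

```bash
python3 -m crank '[[-2.2,-0.55,4,0,0,0],[-2.2,-0.55,8,0,0,0],[-2.2,-0.55,11,0,0,0],[-2.2,-0.55,14,0,0,0],[-2.2,-0.55,16,0,0,0],[-2.2,-0.55,17.6,0,0,0],[-2.2,-0.55,17.6,0,0,0],[-2.2,-0.55,17.6,0,0,0]]'
python3 -m crank '[[0,0,0,0,0,0],[0,0,0,0,0,0],[0,0,0,0,0,0],[0,0,0,0,0,0],[0,0,0,0,0,0],[0,0,0,0,0,0]]' 0 60
```

```text
time: 2.25
eef_pos: [0.4823, -0.3638, 0.0259]
tcp_rot: [0.666, 0.746, -0.0, 0.0]
contact_force: [0.0, 0.4, -0.2]
opening: 0.5
finger_force: 0.0
time: 2.85
eef_pos: [0.483, -0.3639, 0.0269]
tcp_rot: [0.665, 0.747, -0.0, 0.001]
contact_force: [-0.7, 0.6, 4.8]
opening: 0.1
finger_force: 59.5
```

```bash
python3 -m crank '[[0,0,-0.3,0,0,0],[2,0,-0.4,0,0,0],[4,0,-0.4,0,0,0],[6,0,-0.4,0,0,0],[8,0,-0.4,0,0,0],[10,0,-0.4,0,0,0],[12,0,-0.4,0,0,0],[14,0,-0.4,0,0,0],[14,0,-6,0,0,0],[14,0,-10,0,0,0]]'
python3 - <<'E'
from h import *
row([.41,-.05,.15],-90+2.5)
i,p,d=snap("wrist"); np.savez("w2.npz",p=p,d=d,o=i["origin"],q=i["orientation"]); cv2.imwrite("pics/w2.png",p)
E
```

```text
time: 3.85
eef_pos: [0.4648, -0.2216, 0.1246]
tcp_rot: [0.665, 0.747, -0.0, -0.002]
contact_force: [1.3, -1.0, -1.0]
opening: 0.104
finger_force: 58.8
row [17.69 -3.46 -2.47] [-5.4000e-03  3.0000e-04  1.6435e+00] t 3.85 pos [ 0.4648 -0.2216  0.1246] q [-0.64  0.05  2.05  0.    1.04 -0.76]
```

View pics/w2.png

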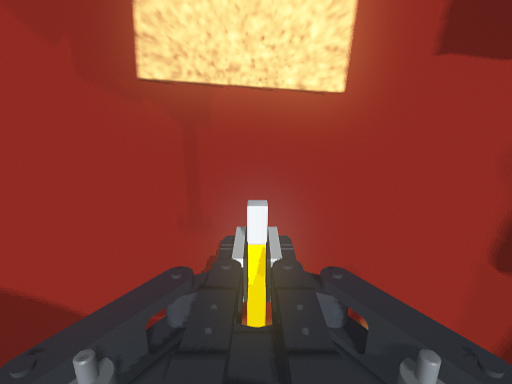

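The punch is firmly held in the pads, tip at about (257,205), and clear of the rack. The mat is ahead at the top of the frame. I'll lay it on the mat pointing along y to regrasp near its head.

```bash
python3 -c "
from h import *
row([.452,.005,.012],6.6)
f=np.load('w2.npz');d=f['d'];i=dict(ctrl.camera_info('wrist'));i['origin']=f['o'];i['orientation']=f['q']
for v in range(204,320,16): print(v,np.round(atdepth(i,d,257,v),4))
"
```

```text
row [23.21  0.77 12.09] [0.0093 0.0087 0.0012] t 3.9 pos [ 0.4701 -0.2255  0.1348] q [-0.64  0.04  2.04  0.    1.05 -0.76]
204 [ 0.4627 -0.1919  0.1433]
220 [ 0.4635 -0.1988  0.1464]
236 [ 0.4644 -0.2069  0.1467]
252 [ 0.4654 -0.2153  0.1467]
268 [ 0.4665 -0.2249  0.1455]
284 [ 0.4675 -0.2333  0.1466]
300 [ 0.4687 -0.2432  0.1462]
316 [ 0.4699 -0.2534  0.1458]
```

```bash
python3 -m crank '[[4,0.3,0,0,0,0],[8,0.5,0,0,0,0],[12,0.8,0,0,0,0],[16,0.8,2,0,0,0],[20,0.8,4,0,0,0],[23.2,0.8,6,0,0,0],[23.2,0.8,9,0,0,0],[23.2,0.8,11,0,0,0],[23.2,0.8,11.5,0,0,0],[23.2,0.8,11.5,0,0,0]]'
python3 -m crank '[[0,0,0,0,0,0],[0,0,0,0,0,0]]'
python3 -c "
from h import *
row([.452,.005,.007],6.6)"
```

```text
time: 4.9
eef_pos: [0.4468, 0.0077, 0.0098]
tcp_rot: [0.665, 0.747, -0.0, -0.001]
contact_force: [0.1, -0.2, -0.9]
opening: 0.106
finger_force: 58.7
time: 5.1
eef_pos: [0.4488, 0.0069, 0.0117]
tcp_rot: [0.665, 0.746, 0.001, 0.001]
contact_force: [0.8, -0.6, -0.8]
opening: 0.102
finger_force: 58.7
row [-0.23  0.3   0.47] [ 0.0028  0.0009 -0.0007] t 5.1 pos [0.4488 0.0069 0.0117] q [-0.21  0.11  2.25  0.    0.78 -0.33]
```

Lower slightly, release, rise and look.

```bash
python3 -m crank '[[0,0,0.2,0,0,0],[0,0,0.4,0,0,0],[0,0,0.4,0,0,0],[0,0,0.4,0,0,0]]'
python3 -m crank '[[0,0,0,0,0,0],[0,0,0,0,0,0],[0,0,0,0,0,0],[0,0,0,0,0,0],[-3,0,-4,0,0,0],[-7,0,-9,0,0,0],[-11,0,-14,0,0,0],[-14,0,-18,0,0,0],[-14,0,-18,0,0,0],[-14,0,-18,0,0,0]]' 0.4
python3 - <<'E'
from h import *
row([.46,-.079,.2],6.6)
i,p,d=snap("wrist"); np.savez("w3.npz",p=p,d=d,o=i["origin"],q=i["orientation"]); cv2.imwrite("pics/w3.png",p)
E
```

```text
time: 5.5
eef_pos: [0.4475, 0.0073, 0.0063]
tcp_rot: [0.665, 0.747, -0.0, -0.0]
contact_force: [0.9, -0.5, -1.9]
opening: 0.104
finger_force: 58.7
time: 6.5
eef_pos: [0.4662, -0.1348, 0.1911]
tcp_rot: [0.666, 0.746, 0.001, 0.005]
contact_force: [-0.1, 0.2, -0.2]
opening: 0.398
finger_force: 0.0
row [ 5.61  0.02 -0.92] [ 0.0079  0.0058 -0.003 ] t 6.5 pos [ 0.4662 -0.1348  0.1911] q [-0.49 -0.11  2.08 -0.    1.16 -0.6 ]
```

View pics/w3.png

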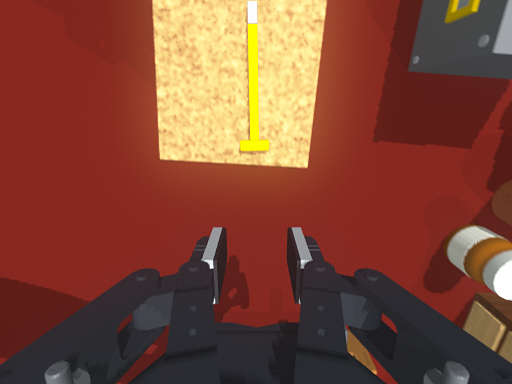

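The punch lies flat on the mat, with its tip at (252,2) and its head at (254,146).

```bash
python3 - <<'E'
from h import *
i,p,d=snap("wrist")
h=cv2.cvtColor(p,cv2.COLOR_BGR2HSV)
m=cv2.inRange(h,(26,200,120),(34,255,255)); m[:, :200]=0; m[:,330:]=0; m[200:]=0
ys=[v for v in range(0,200) if m[v].any()]; print(ys[0],ys[-1])
for v in list(range(ys[0]+4,ys[-1],15))+[ys[-1]-5,ys[-1]]:
    u=np.where(m[v])[0]; print(v,u.min(),u.max(),np.round(onplane(i,u.mean(),v,.014),4), np.round(atdepth(i,d,u.mean(),v),3))
row([.46,-.079,.2],6.6)
E
```

```text
27 153
31 250 259 [0.4475 0.0132 0.014 ] [0.447 0.013 0.014]
46 250 259 [ 4.49e-01 -4.00e-04  1.40e-02] [ 0.449 -0.001  0.015]
61 251 259 [ 0.4511 -0.0144  0.014 ] [ 0.451 -0.015  0.015]
76 251 259 [ 0.4527 -0.0289  0.014 ] [ 0.453 -0.029  0.015]
91 251 259 [ 0.4544 -0.0438  0.014 ] [ 0.454 -0.044  0.014]
106 251 259 [ 0.4561 -0.0591  0.014 ] [ 0.456 -0.059  0.014]
121 252 259 [ 0.4585 -0.0749  0.014 ] [ 0.458 -0.075  0.014]
136 252 260 [ 0.4609 -0.0911  0.014 ] [ 0.461 -0.091  0.015]
151 242 270 [ 0.4628 -0.1079  0.014 ] [ 0.463 -0.108  0.014]
148 242 270 [ 0.4624 -0.1045  0.014 ] [ 0.462 -0.105  0.014]
153 243 253 [ 0.4539 -0.1113  0.014 ] [ 0.454 -0.112  0.012]
row [ 5.26  0.27 -1.4 ] [-0.0001 -0.0005 -0.001 ] t 6.6 pos [ 0.4633 -0.1316  0.186 ] q [-0.49 -0.11  2.08  0.    1.16 -0.6 ]
```

```bash
python3 -c "
from h import *
row([.4592,-.079,.006],7.3)"
```

```text
row [ 5.26  0.2  18.  ] [-0.0001 -0.0005 -0.0132] t 6.6 pos [ 0.4633 -0.1316  0.186 ] q [-0.49 -0.11  2.08  0.    1.16 -0.6 ]
```

```bash
python3 -m crank '[[5.3,0.2,4,0,0,-0.013],[5.3,0.2,8,0,0,-0.013],[5.3,0.2,12,0,0,-0.013],[5.3,0.2,15,0,0,-0.013],[5.3,0.2,17,0,0,-0.013],[5.3,0.2,17.6,0,0,-0.013],[5.3,0.2,17.8,0,0,-0.013],[5.3,0.2,17.9,0,0,-0.013],[5.3,0.2,17.9,0,0,-0.013]]'
python3 -c "
from h import *
row([.4592,-.079,.006],7.3)"
```

```text
time: 7.5
eef_pos: [0.4602, -0.079, 0.0082]
tcp_rot: [0.66, 0.751, 0.0, 0.001]
contact_force: [-0.0, -0.9, -0.2]
opening: 0.395
finger_force: 0.0
row [ 0.01 -0.1   0.22] [0.0016 0.0009 0.0008] t 7.5 pos [ 0.4602 -0.079   0.0082] q [-0.39  0.15  2.21  0.    0.78 -0.52]
```

```bash
python3 -m crank '[[0,-0.1,0.2,0,0,0],[0,-0.1,0.2,0,0,0],[0,-0.1,0.2,0,0,0]]'
python3 -m crank '[[0,0,0,0,0,0],[0,0,0,0,0,0],[0,0,0,0,0,0],[0,0,0,0,0,0],[0,0,0,0,0,0]]' 0 80
python3 -m crank '[[0,0,-3,0,0,0],[0,0,-6,0,0,0],[0,0,-9,0,0,0],[0,0,-12,0,0,0],[0,0,-12,0,0,0],[0,0,-12,0,0,0]]'
python3 - <<'E'
from h import *
i,p,d=snap("wrist"); cv2.imwrite("pics/w4.png",p); np.savez("w4.npz",p=p,d=d,o=i["origin"],q=i["orientation"])
E
```

```text
time: 7.8
eef_pos: [0.4587, -0.0792, 0.0057]
tcp_rot: [0.66, 0.751, 0.0, 0.0]
contact_force: [-0.6, -0.3, 1.1]
opening: 0.4
finger_force: 0.0
time: 8.3
eef_pos: [0.4588, -0.0791, 0.0058]
tcp_rot: [0.66, 0.751, 0.0, 0.0]
contact_force: [-0.7, 0.9, 5.6]
opening: 0.084
finger_force: 79.4
time: 8.9
eef_pos: [0.4584, -0.0789, 0.125]
tcp_rot: [0.66, 0.751, 0.0, 0.0]
contact_force: [-0.1, 0.4, -2.1]
opening: 0.085
finger_force: 78.8
```

View pics/w4.png

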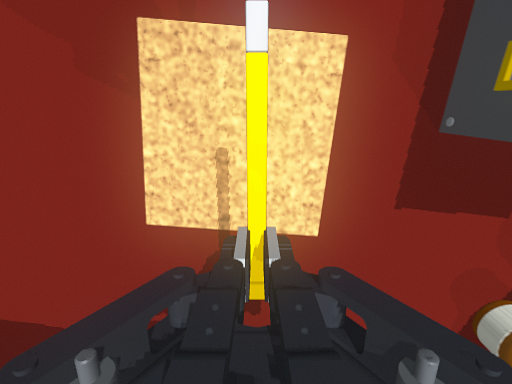

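The punch is held near its head, straight along tool x, with the tip at about (257,5). Next I check that it's level and work out the approach pose.

```bash
python3 - <<'E'
from h import *
f=np.load('w4.npz');d=f['d'];i=dict(ctrl.camera_info('wrist'));i['origin']=f['o'];i['orientation']=f['q']
s=ctrl.get_state()
for v in range(3,290,30):
    P=atdepth(i,d,257,v); print(v,np.round(R.from_quat(s["tcp_rot"]).inv().apply(P-s["eef_pos"])*1000,1))
row([.455,.037,.067],-87.5)
E
```

```text
3 [115.3   1.9  -8.9]
33 [104.1   2.   -8.7]
63 [92.3  2.  -8.4]
93 [79.5  2.  -9.7]
123 [66.2  2.  -9.8]
153 [51.9  2.  -9. ]
183 [36.7  2.  -8.7]
213 [20.3  2.1 -8.5]
243 [ 3.3  2.1 -9.1]
273 [-14.7   2.1  -9.9]
row [11.49  1.24  5.7 ] [-2.3000e-03  8.0000e-04  1.6552e+00] t 8.95 pos [ 0.4575 -0.0786  0.1239] q [-0.39 -0.06  2.17 -0.    1.04 -0.52]
```

```bash
python3 -m crank '[[1,0,0,0,0,0.15],[2,0,0,0,0,0.3],[3,0,0,0,0,0.45],[4,0.2,0,0,0,0.6],[5,0.4,1,0,0,0.75],[6,0.6,1,0,0,0.9],[7,0.8,2,0,0,1.05],[8,1,2,0,0,1.2],[9,1,3,0,0,1.35],[10,1.2,3,0,0,1.5]]'
python3 -m crank '[[0,0,0,0,0,0],[0,0,0,0,0,0]]'
python3 -c "
from h import *
row([.455,.037,.067],-87.5)"
```

```text
time: 9.95
eef_pos: [0.4546, 0.0226, 0.0915]
tcp_rot: [0.995, 0.096, -0.004, -0.001]
contact_force: [-0.1, -0.2, -0.9]
opening: 0.083
finger_force: 78.7
time: 10.15
eef_pos: [0.4566, 0.0218, 0.0938]
tcp_rot: [0.995, 0.101, -0.001, -0.0]
contact_force: [-0.6, 0.5, -1.5]
opening: 0.084
finger_force: 78.7
row [ 0.16 -1.51  2.68] [-0.0007  0.003   0.159 ] t 10.15 pos [0.4566 0.0218 0.0938] q [-0.17 -0.03  2.2  -0.    0.97  1.19]
```

```bash
python3 -m crank '[[0.1,-0.7,1.4,0,0,0.08],[0.2,-1.5,2.5,0,0,0.16],[0.2,-1.5,2.7,0,0,0.16],[0.2,-1.5,2.7,0,0,0.16],[0.2,-1.5,2.7,0,0,0.16],[0.2,-1.5,2.7,0,0,0.16]]'
python3 - <<'E'
from h import *
row([.455,.037,.067],-87.5)
i,p,d=snap("wrist"); cv2.imwrite("pics/w5.png",p); np.savez("w5.npz",p=p,d=d,o=i["origin"],q=i["orientation"])
E
```

```text
time: 10.75
eef_pos: [0.4573, 0.0364, 0.069]
tcp_rot: [1.0, 0.02, 0.001, 0.0]
contact_force: [0.2, -0.1, -2.0]
opening: 0.081
finger_force: 78.7
row [-0.22 -0.07  0.2 ] [ 0.0004 -0.0014 -0.0041] t 10.75 pos [0.4573 0.0364 0.069 ] q [-0.14  0.01  2.21 -0.    0.91  1.39]
```

View pics/w5.png

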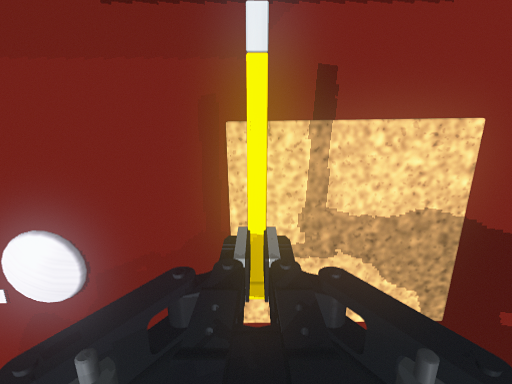

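In this wrist view the punch is straight with its tip near (257,3), but the breaker lies above the frame. The top and side cameras should show tip and hole together.

```bash
python3 - <<'E'
from h import *
o=[]
for n,(u,v) in(("top",(235,130)),("side",(205,200))):
    i,p,d=snap(n); np.savez(n+"2.npz",p=p,d=d); o.append(cv2.resize(p[v-50:v+50,u-65:u+65],(400,308),interpolation=cv2.INTER_NEAREST))
cv2.imwrite("pics/c.png",np.hstack(o))
E
```

```text
(no output)
```

View pics/c.png

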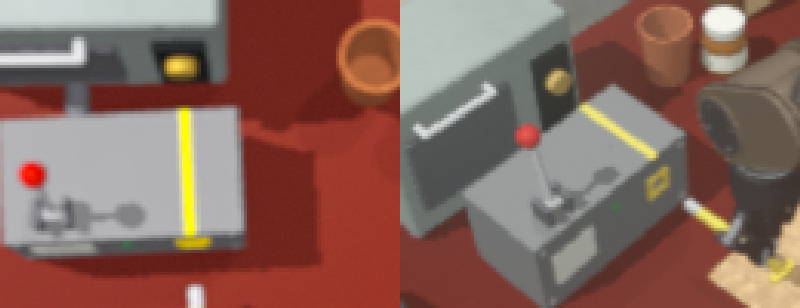

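In the crops, the rim shows in the top view at crop (193,242) and the punch tip at (195,290). In the side view, the rim is at crop (656,182) and the tip at (688,203).

```bash
python3 - <<'E'
from h import *
ti=ctrl.camera_info("top"); si=ctrl.camera_info("side")
p=np.load("top2.npz")["p"];h=cv2.cvtColor(p,cv2.COLOR_BGR2HSV)
x0,y0=235-65,80; s=130/400
# top: line columns, rim, tip
ym=cv2.inRange(h,(22,150,100),(35,255,255)); wm=cv2.inRange(h,(0,0,150),(180,60,255))
for v in range(118,150):
    u=np.where(ym[v,220:250])[0]+220; w=np.where(wm[v,220:250])[0]+220
    if v>=168-20 or len(u): print(v,(u.min(),u.max(),np.round(onplane(ti,u.mean(),v,.115)[:2],4)) if len(u) else "")
for v in range(168,184):
    w=np.where(wm[v,220:250])[0]+220
    if len(w): print("tip",v,w.min(),w.max(),np.round(onplane(ti,w.mean(),v,.077)[:2],4))
p=np.load("side2.npz")["p"];h=cv2.cvtColor(p,cv2.COLOR_BGR2HSV)
x0,y0=205-65,150
ym=cv2.inRange(h,(20,100,70),(35,255,255)); m=np.zeros_like(ym); a=(slice(y0+50,y0+70),slice(x0+76,x0+92)); m[a]=ym[a]
ys,xs=np.nonzero(m); print("rim side bbox",xs.min(),xs.max(),ys.min(),ys.max(),"mean",xs.mean(),ys.mean())
c=cv2.minAreaRect(np.stack([xs,ys],1).astype(np.float32))[0]
# intersect ray with breaker front-rim plane: normal (cos2.5,sin2.5)
n=np.array([np.cos(np.radians(2.5)),np.sin(np.radians(2.5)),0]); P0=np.array([.6169,.0453,.07])
for q in (c,(xs.mean(),ys.mean())):
    r=ray(si,*q);o=np.array(si["origin"]);print("rim",np.round(o+r*(n@(P0-o))/(n@r),4))
wm=cv2.inRange(h,(0,0,130),(180,70,255))
a=wm[y0+60:y0+75,x0+90:x0+103]; ys,xs=np.nonzero(a); print(a//255); print(xs.min()+x0+90,xs.max()+x0+90,ys.min()+y0+60,ys.max()+y0+60)
tip=(xs.mean()+x0+90,ys.mean()+y0+60); r=ray(si,*tip);o=np.array(si["origin"])
P=o+r*(.0425-o[1])/r[1]; print("tip centroid at y=.0425",P)
row([.455,.037,.067],-87.5)
E
```

```text
118 (np.int64(229), np.int64(230), array([0.7332, 0.0482]))
119 (np.int64(229), np.int64(230), array([0.7302, 0.0482]))
120 (np.int64(229), np.int64(230), array([0.7272, 0.0482]))
121 (np.int64(229), np.int64(230), array([0.7241, 0.0482]))
122 (np.int64(229), np.int64(231), array([0.7211, 0.0467]))
123 (np.int64(229), np.int64(231), array([0.7181, 0.0467]))
124 (np.int64(229), np.int64(231), array([0.7151, 0.0468]))
125 (np.int64(229), np.int64(231), array([0.7121, 0.0468]))
126 (np.int64(229), np.int64(231), array([0.7091, 0.0468]))
127 (np.int64(229), np.int64(231), array([0.7061, 0.0468]))
128 (np.int64(229), np.int64(231), array([0.7031, 0.0468]))
129 (np.int64(229), np.int64(231), array([0.7001, 0.0468]))
130 (np.int64(229), np.int64(231), array([0.6971, 0.0468]))
131 (np.int64(229), np.int64(231), array([0.6941, 0.0469]))
132 (np.int64(229), np.int64(231), array([0.6911, 0.0469]))
133 (np.int64(229), np.int64(231), array([0.6881, 0.0469]))
134 (np.int64(229), np.int64(231), array([0.6851, 0.0469]))
135 (np.int64(229), np.int64(231), array([0.6821, 0.0469]))
136 (np.int64(229), 
[... 1137 characters left out ...]
07692307693
rim [0.617  0.0426 0.0843]
rim [0.6169 0.0458 0.0808]
[[0 0 0 0 0 0 0 0 0 0 0 0 0]
 [0 0 0 0 0 0 0 0 0 0 0 0 0]
 [0 0 0 0 0 0 0 0 0 0 0 0 0]
 [0 0 0 0 0 0 0 0 0 0 0 0 0]
 [0 0 0 1 1 0 0 0 0 0 0 0 0]
 [0 0 1 1 1 1 1 0 0 0 0 0 0]
 [0 0 1 1 1 1 1 1 0 0 0 0 0]
 [0 0 1 1 1 1 1 1 0 0 0 0 0]
 [0 0 0 1 1 1 1 0 0 0 0 0 0]
 [0 0 0 0 1 1 0 0 0 0 0 0 0]
 [0 0 0 0 0 0 0 0 0 0 0 0 0]
 [0 0 0 0 0 0 0 0 0 0 0 0 0]
 [0 0 0 0 0 0 0 0 0 0 0 0 0]
 [0 0 0 0 0 0 0 0 0 0 0 0 0]
 [0 0 0 0 0 0 0 0 0 0 0 0 0]]
232 237 214 219
tip centroid at y=.0425 [0.56248248 0.0425     0.07801327]
row [-0.2  -0.05  0.18] [ 0.0002 -0.001  -0.0046] t 10.9 pos [0.457  0.0366 0.0688] q [-0.14  0.01  2.21 -0.    0.91  1.39]
```

Lateral alignment is within about 1 mm: the hole axis extrapolates to y≈0.0427 and the punch to 0.0426. I'll go to just before the mouth, then in.

```bash
python3 -m crank '[[1,0,0.2,0,0,-0.005],[2,0,0.2,0,0,-0.005],[3,0,0.2,0,0,-0.005],[3.5,0,0.2,0,0,-0.005],[3.5,0,0.2,0,0,-0.005],[3.5,0,0.2,0,0,-0.005]]'
python3 - <<'E'
from h import *
row([.455,.037,.067],-87.5)
i,p,d=snap("top");h=cv2.cvtColor(p,cv2.COLOR_BGR2HSV);wm=cv2.inRange(h,(0,0,150),(180,60,255))
for v in range(158,180,2):
    w=np.where(wm[v,222:246])[0]+222
    if len(w): print("tip",v,w.min(),w.max(),np.round(onplane(i,w.mean(),v,.075)[:2],4))
i,p,d=snap("side"); cv2.imwrite("pics/s3.png",cv2.resize(p[185:235,200:260],(720,600),interpolation=cv2.INTER_NEAREST))
E
```

```text
time: 11.5
eef_pos: [0.4915, 0.0382, 0.0661]
tcp_rot: [1.0, 0.022, -0.0, -0.0]
contact_force: [0.1, 0.2, -0.4]
opening: 0.086
finger_force: 78.7
row [-3.65 -0.04 -0.09] [-0.0001  0.0008  0.0004] t 11.5 pos [0.4915 0.0382 0.0661] q [-0.13  0.09  2.13 -0.    0.91  1.4 ]
tip 162 230 234 [0.6067 0.0439]
tip 164 230 234 [0.6005 0.0439]
tip 166 230 235 [0.5944 0.0424]
tip 168 231 234 [0.5883 0.0424]
```

View pics/s3.png

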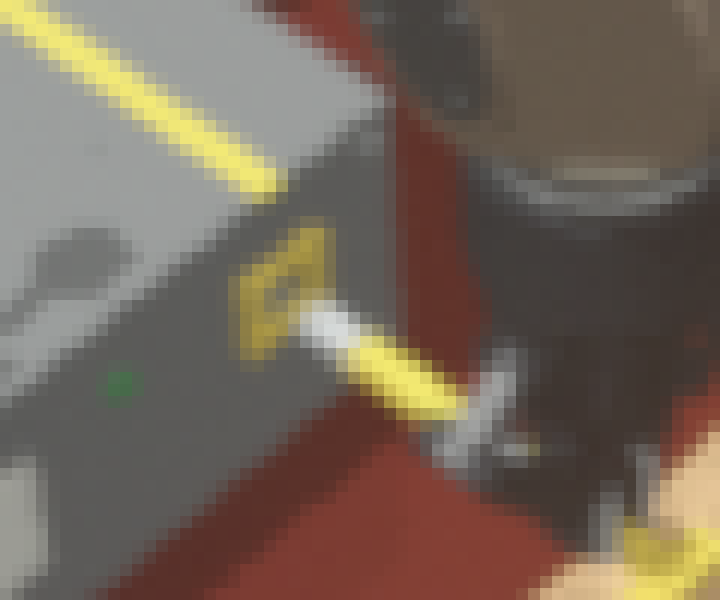

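The side crop shows the tip at crop (320,320), on line with the hole centre at (285,290). I'll insert it and watch the force.

```bash
python3 -m crank '[[0.5,0,-0.05,0,0,0],[1,0,-0.05,0,0,0],[1.5,0,-0.05,0,0,0],[2,0,-0.05,0,0,0],[2.5,0,-0.05,0,0,0],[3,0,-0.05,0,0,0],[3.4,0,-0.05,0,0,0],[3.8,0,-0.05,0,0,0],[3.8,0,-0.05,0,0,0]]'
python3 -m crank '[[0.1,0,0,0,0,0],[0.2,0,0,0,0,0],[0.3,0,0,0,0,0],[0.4,0,0,0,0,0],[0.5,0,0,0,0,0],[0.5,0,0,0,0,0]]'
```

```text
time: 12.5
eef_pos: [0.5301, 0.0398, 0.0669]
tcp_rot: [1.0, 0.022, 0.0, 0.0]
contact_force: [-0.3, 0.9, -1.4]
opening: 0.083
finger_force: 78.7
time: 13.1
eef_pos: [0.5347, 0.0401, 0.0669]
tcp_rot: [1.0, 0.022, 0.0, 0.0]
contact_force: [-0.3, 0.2, -0.8]
opening: 0.084
finger_force: 78.7
```

```bash
python3 -m crank '[[0.1,0,0,0,0,0],[0.2,0,0,0,0,0],[0.3,0,0,0,0,0],[0.4,0,0,0,0,0],[0.5,0,0,0,0,0],[0.5,0,0,0,0,0]]'
python3 -m crank '[[0.1,0,0,0,0,0],[0.2,0,0,0,0,0],[0.3,0,0,0,0,0],[0.3,0,0,0,0,0]]'
python3 - <<'E'
from h import *
i,p,d=snap("top");h=cv2.cvtColor(p,cv2.COLOR_BGR2HSV);m=(cv2.inRange(h,(0,170,150),(5,255,255))|cv2.inRange(h,(175,170,150),(180,255,255)))
ys,xs=np.nonzero(m[110:190,160:200]);print("red",len(xs),xs.mean()+160,ys.mean()+110) 
E
```

```text
time: 13.7
eef_pos: [0.539, 0.0403, 0.0665]
tcp_rot: [1.0, 0.022, -0.001, -0.0]
contact_force: [-1.7, -0.5, -1.1]
opening: 0.079
finger_force: 78.8
time: 14.1
eef_pos: [0.5421, 0.0405, 0.0665]
tcp_rot: [1.0, 0.022, -0.001, -0.0]
contact_force: [-3.8, -0.6, -0.9]
opening: 0.083
finger_force: 78.8
red 1494 173.8400267737617 162.165327978581
```

Button contact, about 3.5 mm pressed by the force. I'll continue gently.

```bash
python3 -m crank '[[0.1,0,0,0,0,0],[0.2,0,0,0,0,0],[0.3,0,0,0,0,0],[0.3,0,0,0,0,0],[0.3,0,0,0,0,0]]'
python3 - <<'E'
from h import *
f=np.load("side2.npz")["p"]; i,p,d=snap("side"); df=cv2.absdiff(f,p).max(2)[140:200,150:215]
print("changed lever px",(df>50).sum(), ctrl.get_state()["contact_force"])
E
```

```text
time: 14.65
eef_pos: [0.5453, 0.0406, 0.0667]
tcp_rot: [1.0, 0.022, -0.0, -0.0]
contact_force: [-4.2, -1.3, -0.6]
opening: 0.083
finger_force: 78.8
changed lever px 81 [-4.5021226  -0.3539597  -0.53668963]
```

Something has changed in the lever area. I'll hold so the fall can finish, then check.

```bash
python3 -m crank '[[0,0,0,0,0,0],[0,0,0,0,0,0],[0,0,0,0,0,0],[0,0,0,0,0,0],[0,0,0,0,0,0],[0,0,0,0,0,0],[0,0,0,0,0,0],[0,0,0,0,0,0]]'
python3 - <<'E'
from h import *
for n,(u,v) in(("side",(205,190)),):
    i,p,d=snap(n); np.savez("side4.npz",p=p,d=d); cv2.imwrite("pics/s4.png",cv2.resize(p[v-60:v+60,u-70:u+90],(800,600),interpolation=cv2.INTER_NEAREST))
i,p,d=snap("top"); np.savez("top4.npz",p=p,d=d)
E
```

```text
time: 15.5
eef_pos: [0.5455, 0.0406, 0.0668]
tcp_rot: [1.0, 0.022, -0.0, -0.0]
contact_force: [-5.4, -0.6, -1.7]
opening: 0.08
finger_force: 78.8
```

View pics/s4.png

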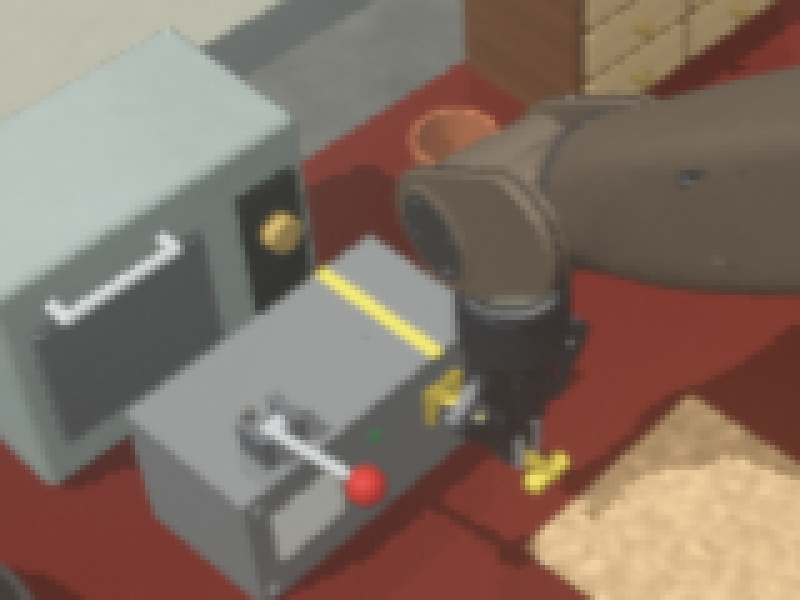

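The lever has dropped: the ball is at crop (365,485) and the rod points forward. Now I withdraw the punch and lay it on the mat.

```bash
python3 -m crank '[[-1,0,0,0,0,0],[-3,0,0,0,0,0],[-5,0,0,0,0,0],[-7,0,0,0,0,0],[-9.5,0,0,0,0,0],[-10.3,2,1.5,0,0,0],[-10.5,5,3,0,0,0],[-10.5,7.5,4,0,0,0],[-10.5,7.5,5,0,0,0],[-10.5,7.5,5,0,0,0]]'
python3 -c "
from h import *
row([.44,-.037,.006],-87.5)"
```

```text
time: 16.6
eef_pos: [0.4443, -0.0393, 0.0165]
tcp_rot: [1.0, 0.021, 0.001, 0.0]
contact_force: [0.2, 0.3, -1.0]
opening: 0.078
finger_force: 78.7
row [-0.42 -0.25  1.05] [ 0.0001 -0.0015 -0.0016] t 16.6 pos [ 0.4443 -0.0393  0.0165] q [-0.32  0.09  2.26  0.    0.79  1.21]
```

```bash
python3 -m crank '[[-0.4,0,0.4,0,0,0],[-0.4,0,0.8,0,0,0],[-0.4,0,1,0,0,0],[-0.4,0,1,0,0,0]]'
python3 -c "
from h import *
row([.44,-.039,.006],-87.5)"
```

```text
time: 17.0
eef_pos: [0.4398, -0.0387, 0.0067]
tcp_rot: [1.0, 0.022, -0.0, -0.0]
contact_force: [0.0, 0.3, -1.1]
opening: 0.084
finger_force: 78.7
row [0.01 0.04 0.07] [-0.0001  0.      0.0011] t 17.0 pos [ 0.4398 -0.0387  0.0067] q [-0.32  0.1   2.27  0.    0.77  1.21]
```

```bash
python3 -m crank '[[0,0,0.05,0,0,0],[0,0,0.05,0,0,0],[0,0,0.05,0,0,0],[0,0,0.05,0,0,0],[0,0,-2,0,0,0],[0,0,-6,0,0,0],[0,0,-11,0,0,0],[0,0,-16,0,0,0],[0,0,-21,0,0,0],[0,0,-24,0,0,0]]' 0.6 30
python3 - <<'E'
from h import *
ti=ctrl.camera_info("top"); si=ctrl.camera_info("side")
o=[];r=[]
i,p,d=snap("top")
hsv=cv2.cvtColor(p,cv2.COLOR_BGR2HSV);cand=cv2.inRange(hsv,(0,200,120),(6,255,255))|cv2.inRange(hsv,(174,200,120),(180,255,255))
K=d.copy()
vv,uu=np.mgrid[150:185,165:205]
pts=[(u,v,atdepth(i,d,u,v)) for u,v in zip(uu.ravel(),vv.ravel())]
b=[(u,v,*P) for u,v,P in pts if .135<P[2]<.18 and P[0]<.60 and P[0]>.5]
b=np.array(b); print(len(b),np.round(b.mean(0),4),np.round(b.min(0),4),np.round(b.max(0),4))
# punch check
hm=cv2.inRange(hsv,(22,170,120),(35,255,255));pp=[atdepth(i,d,u,v) for v,u in zip(*np.nonzero(hm)) if 200<u<300 and 160<v<260]
pp=np.array([q for q in pp if q[2]<.05]); print("punch",len(pp),pp.min(0),pp.max(0)) if len(pp) else 0
row([.55,.172,.25],-87.5)
E
```

```text
time: 18.0
eef_pos: [0.4412, -0.0396, 0.2518]
tcp_rot: [1.0, 0.022, 0.003, 0.001]
contact_force: [0.5, 0.3, -0.1]
opening: 0.599
finger_force: 0.0
106 [1.859057e+02 1.752075e+02 5.601000e-01 1.709000e-01 1.528000e-01] [1.820e+02 1.620e+02 5.353e-01 1.588e-01 1.372e-01] [1.900e+02 1.840e+02 5.998e-01 1.819e-01 1.681e-01]
punch 44 [ 0.50196589 -0.04087274 -0.00189949] [ 0.53491054 -0.02803535  0.0182186 ]
row [ 11.59 -20.73   0.68] [ 0.0051 -0.0136  0.0004] t 18.05 pos [ 0.4433 -0.0402  0.2563] q [-0.32 -0.27  2.09  0.    1.31  1.21]
```

```bash
python3 -m crank '[[3,-5,0.5,0,0,0],[6,-10,0.5,0,0,0],[9,-15,0.5,0,0,0],[11,-19,0.5,0,0,0],[11.6,-20.7,0.5,0,0,0],[11.6,-20.7,0.5,0,0,0],[11.6,-20.7,0.5,0,0,0],[11.6,-20.7,0.5,0,0,0]]'
python3 -c "
from h import *
row([.5476,.1715,.131],-87.5)"
```

```text
time: 18.85
eef_pos: [0.5463, 0.1719, 0.2414]
tcp_rot: [1.0, 0.022, -0.0, 0.0]
contact_force: [-0.9, 0.6, -1.3]
opening: 0.598
finger_force: 0.0
row [ 0.14  0.04 11.04] [ 0.0004  0.0009 -0.0006] t 18.85 pos [0.5463 0.1719 0.2414] q [ 0.13  0.05  1.82 -0.    1.27  1.66]
```

```bash
python3 -m crank '[[0.1,0,3,0,0,0],[0.1,0,6,0,0,0],[0.1,0,8.5,0,0,0],[0.1,0,10.5,0,0,0],[0.1,0,11,0,0,0],[0.1,0,11,0,0,0]]'
python3 -m crank '[[0,0,0,0,0,0],[0,0,0,0,0,0],[0,0,0,0,0,0],[0,0,0,0,0,0],[0,0,0,0,0,0]]' 0.05 20
```

```text
time: 19.45
eef_pos: [0.5471, 0.1716, 0.1313]
tcp_rot: [1.0, 0.021, -0.001, 0.0]
contact_force: [1.2, 0.1, -0.0]
opening: 0.599
finger_force: 0.0
time: 19.95
eef_pos: [0.5488, 0.1702, 0.134]
tcp_rot: [1.0, 0.023, 0.001, 0.003]
contact_force: [-0.6, -7.4, 3.1]
opening: 0.29
finger_force: 19.6
```

Ball gripped. Now I follow the arc.

```bash
python3 -m crank '[[0.4,0.1,-1.4,0,0,0],[1,0.1,-2.6,0,0,0],[1.8,0.1,-3.8,0,0,0],[2.8,0.1,-4.9,0,0,0],[3.9,0.1,-5.8,0,0,0],[5.1,0.1,-6.5,0,0,0]]'
python3 -m crank '[[1.3,0,-0.5,0,0,0],[2.7,0,-0.8,0,0,0],[4.1,0,-0.9,0,0,0],[5.1,0,-0.9,0,0,0],[5.9,0,-0.75,0,0,0],[5.9,0,-0.75,0,0,0]]'
```

```text
time: 20.55
eef_pos: [0.5995, 0.1723, 0.1988]
tcp_rot: [1.0, 0.022, 0.0, 0.002]
contact_force: [1.0, -4.5, -2.3]
opening: 0.284
finger_force: 19.8
time: 21.15
eef_pos: [0.6599, 0.1748, 0.2072]
tcp_rot: [1.0, 0.022, 0.002, 0.002]
contact_force: [-0.9, -5.6, 3.9]
opening: 0.289
finger_force: 20.6
```

```bash
python3 -m crank '[[0,0,0,0,0,0],[0,0,0,0,0,0],[0,0,0,0,0,0],[0,0,0,0,0,0],[0,0,-1,0,0,0],[0,0,-3,0,0,0],[0,0,-6,0,0,0],[0,0,-9,0,0,0],[0,0,-9,0,0,0]]' 0.6
python3 -m crank '[[-5,0,0,0,0,0],[-10,0,0,0,0,0],[-15,5,0,0,0,0],[-18,9,0,0,0,0],[-18,12,0,0,0,0],[-18,15,0,0,0,0],[-18,19,0,0,0,0],[-18,22,0,0,0,0],[-18,22,0,0,0,0],[-18,22,0,0,0,0]]'
python3 - <<'E'
from h import *
o=[]
i,p,d=snap("top"); o.append(cv2.resize(p[90:290,130:330],(400,400)))
i,p,d=snap("side"); o.append(cv2.resize(p[130:330,120:320],(400,400)))
cv2.imwrite("pics/end.png",np.hstack(o))
s=ctrl.get_state();print(s["dq"].round(3),s["contact_force"],s["eef_pos"])
E
```

```text
time: 22.05
eef_pos: [0.66, 0.1771, 0.302]
tcp_rot: [1.0, 0.022, 0.006, -0.001]
contact_force: [0.4, -0.3, 0.4]
opening: 0.599
finger_force: 0.0
time: 23.05
eef_pos: [0.4872, -0.0513, 0.294]
tcp_rot: [1.0, 0.021, -0.0, -0.0]
contact_force: [-0.1, -0.3, -0.0]
opening: 0.602
finger_force: 0.0
[ 0.013 -0.002 -0.001 -0.003 -0.001 -0.002] [-0.75017414 -0.28954224 -0.25583282] [ 0.48735438 -0.05028082  0.29412718]
```

View pics/end.png

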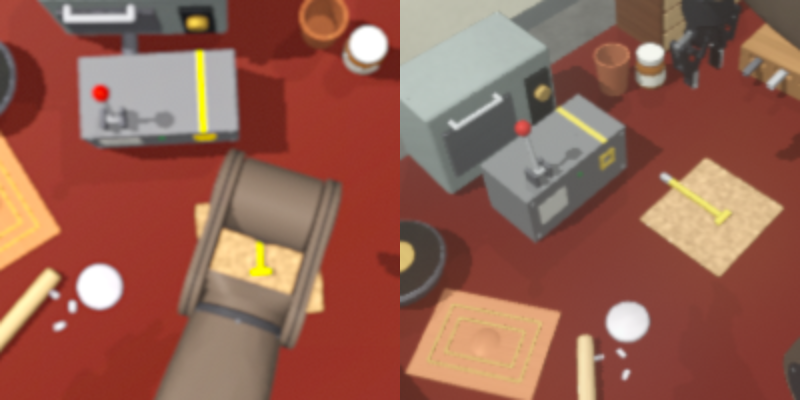

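The lever stands home (red ball at (100,93) in the top half and (523,128) in the side half) and the punch lies flat on the mat at (695,200). I'll do a quick numeric check against the start pictures before handing in.

```bash
python3 - <<'E'
from h import *
def ball(p): 
    h=cv2.cvtColor(p,cv2.COLOR_BGR2HSV);m=cv2.inRange(h,(0,180,130),(6,255,255))|cv2.inRange(h,(174,180,130),(180,255,255))
    ys,xs=np.nonzero(m[180:205,170:195]);return len(xs),xs.mean(),ys.mean()
a=ball(np.load("side.npz")["p"]); i,p,d=snap("side"); b=ball(p); print(a,b)
if abs(a[1]-b[1])<1 and abs(a[2]-b[2])<1: print(ctrl.sign_off())
E
```

```text
(0, np.float64(nan), np.float64(nan)) (0, np.float64(nan), np.float64(nan))<stdin>:4: RuntimeWarning: Mean of empty slice.
  ret = ret.dtype.type(ret / rcount)
```

```bash
python3 - <<'E'
from h import *
def ball(p):
    q=p[184:206,171:193].astype(int);m=q[...,2]-np.maximum(q[...,0],q[...,1])>70
    ys,xs=np.nonzero(m);return len(xs),xs.mean(),ys.mean()
a=ball(np.load("side.npz")["p"]); i,p,d=snap("side"); b=ball(p); print(a,b)
if abs(a[1]-b[1])<.6 and abs(a[2]-b[2])<.6: print(ctrl.sign_off())
E
```

```text
(47, np.float64(9.680851063829786), np.float64(9.425531914893616)) (48, np.float64(9.708333333333334), np.float64(9.5))
the job is handed in; nothing more can be done
None
```

The job is handed in: the button was pressed with the yellow punch, the lever tripped and dropped by itself, it is now lifted back home, and the punch lies flat on the cork mat; no verdict was returned.

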